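# Stand up the fallen cell cover and hold it over the screw holes

### The job

The cover of the measuring cell has toppled onto its handle: first stand it upright on the bench, flat on its plate, and let go of it for a moment. Then lift it by its handle and finish while still holding it still and level, its plate about 20 mm above the cell's top without ever touching the cell, its sides square with the cell's and its four holes so well over the four threaded holes that each dark bore would show whole through its hole (either way round will do). Do not knock over or push aside the glassware around it.

Things in the scene. Friction and masses are not known exactly. Their poses are not given: they have to be found in the camera images.
- cover: the cover: square aluminium plate 96 x 96 x 6 mm, a square blue handle (24 x 24 mm) rising from its centre to 96 mm above the plate's underside; four 14 mm through holes at x, y = +-36 mm. Origin: centre of the underside; z: along the handle, away from the plate; x, y: parallel to the sides. Starts toppled on the plate's +x edge and the handle's tip, x steeply down, origin 47 mm up.
- cover_tip (a point): centre of the handle's free end, 96 mm from the plate's underside. At the start the handle points away from the robot (within 40 degrees of world +x), 22 degrees below level. The cover weighs about 0.34 kg (varies), nearly all in the plate: once the handle rises more than some 10 degrees above level the cover tips upright by itself about the plate's lower edge.
- cell: the measuring cell, bolted to the bench: base plate 120 x 120 mm, grey body, white top block 110 x 110 mm, flat top 60 mm above the bench, a round 44 mm chamber in its middle, a level stub pipe (12 mm thick, 14 mm long, 45 mm up) on its +y and -y sides. Origin: centre of its underside on the bench; z up; x, y parallel to its sides.
- cell_top (a point): centre of the cell's top face, 60 mm above the bench
- cell_hole0 (a point): centre of threaded hole 0 (6 mm dark bore in a 14 mm brass bush) in the cell's top face, at x, y = 36, 36 mm of the cell, 60 mm above the bench
- cell_hole1 (a point): centre of threaded hole 1 (6 mm dark bore in a 14 mm brass bush) in the cell's top face, at x, y = -36, 36 mm of the cell, 60 mm above the bench
- cell_hole2 (a point): centre of threaded hole 2 (6 mm dark bore in a 14 mm brass bush) in the cell's top face, at x, y = -36, -36 mm of the cell, 60 mm above the bench
- cell_hole3 (a point): centre of threaded hole 3 (6 mm dark bore in a 14 mm brass bush) in the cell's top face, at x, y = 36, -36 mm of the cell, 60 mm above the bench
- cover_hole0 (a point): centre of the cover's hole 0, at the plate's underside, at x, y = 36, 36 mm of the cover
- cover_hole1 (a point): centre of the cover's hole 1, at the plate's underside, at x, y = -36, 36 mm of the cover
- cover_hole2 (a point): centre of the cover's hole 2, at the plate's underside, at x, y = -36, -36 mm of the cover
- cover_hole3 (a point): centre of the cover's hole 3, at the plate's underside, at x, y = 36, -36 mm of the cover
- amber_big: bystander: brown glass reagent bottle with a paper label, 84 mm across x 190 mm tall, standing loose on the bench beyond or beside the work; origin at the centre of its underside
- amber_small: bystander: small brown glass bottle, 64 mm across x 140 mm tall, standing loose on the bench beyond or beside the work; origin at the centre of its underside
- wash_bottle: bystander: white wash bottle with red cap and spout, 70 mm across x 170 mm tall, standing loose on the bench beyond or beside the work; origin at the centre of its underside
- beaker: bystander: open glass beaker, 80 mm across x 95 mm tall, standing loose on the bench beyond or beside the work; origin at the centre of its underside
- bulb: bystander: red rubber bulb, 54 mm across x 85 mm tall, point up, standing loose on the bench beyond or beside the work; origin at the centre of its underside
- screw_dish: bystander: shallow steel dish with four thumb screws, 90 x 120 x 28 mm, fixed to the bench; origin at the centre of its underside
There are look-alikes about, which are no part of the job. What is shaped like the cover but pink is not meant.

How it is judged:
On the way:
1. the cover stands upright on the bench, flat on its plate, still and let go of (angle between cover's own z axis and vertical below 0.06 rad and height (world z) of cover below 0.006 m and contact force between the fingers and cover below 0.1 N and linear speed of cover below 0.02 m/s), for 0.2 s.
At the end, for the whole second after the job is handed in: The gripper holds the cover, still and level (tilt under 0.08 rad), its underside 8 to 35 mm above the cell's top face and not touching it, each of its four holes within 4 mm horizontally of a threaded hole's centre ((horizontal distance between cover_hole0 and cell_hole0 below 0.004 m or horizontal distance between cover_hole0 and cell_hole1 below 0.004 m or horizontal distance between cover_hole0 and cell_hole2 below 0.004 m or horizontal distance between cover_hole0 and cell_hole3 below 0.004 m) and (horizontal distance between cover_hole1 and cell_hole0 below 0.004 m or horizontal distance between cover_hole1 and cell_hole1 below 0.004 m or horizontal distance between cover_hole1 and cell_hole2 below 0.004 m or horizontal distance between cover_hole1 and cell_hole3 below 0.004 m) and (horizontal distance between cover_hole2 and cell_hole0 below 0.004 m or horizontal distance between cover_hole2 and cell_hole1 below 0.004 m or horizontal distance between cover_hole2 and cell_hole2 below 0.004 m or horizontal distance between cover_hole2 and cell_hole3 below 0.004 m) and (horizontal distance between cover_hole3 and cell_hole0 below 0.004 m or horizontal distance between cover_hole3 and cell_hole1 below 0.004 m or horizontal distance between cover_hole3 and cell_hole2 below 0.004 m or horizontal distance between cover_hole3 and cell_hole3 below 0.004 m) and z of cover in the frame of cell_top between 0.008 and 0.035 m and angle between cover's own z axis and vertical below 0.08 rad and contact force between cover and cell below 0.1 N and contact force between the fingers and cover above 1 N and linear speed of cover below 0.02 m/s); the arm keeps its last pose, push and grip.
It fails at once if the cover touches the cell (contact force between cover and cell above 1 N).
It fails at once if a loose bystander is pushed away by more than 40 mm or tipped (distance of any of amber_big, amber_small, wash_bottle, beaker, bulb from where it was at the start of the episode above 0.04 m or angle between any of amber_big, amber_small, wash_bottle, beaker, bulb's own z axis and vertical above 0.35 rad).
It also fails if it takes over 69 s, if anything falls off the work surface, if the arm or the gripper's body presses on something with over 40 N, if the wrist force passes 120 N, or if a joint passes its speed limit or range.

### The arm

A 7-joint arm with a two-finger parallel gripper is mounted at the origin on the work surface. World frame = base frame: x ahead of the robot, y to its left, z up, the work surface at z = 0. Lengths are in m, angles in rad, forces in N, time in s.
With the tool pointing down it reaches from about 0.425 to 0.925 m from the base axis. Payload 6.8 kg.
Tool frame: the origin (TCP) lies between the finger pads; the fingertips stand 8 mm ahead of it and the grasp point (between the pads) lies 11 mm behind it; z points along the fingers, y is the line along which they close (so a half turn about z gives the same grasp; the last joint's range is limited). The gripper opens to 85 mm and grips with 20 to 120 N. Pads are 22 mm wide; open, the fingers measure 114 mm over their backs; the gripper's body (76 mm by 85 mm) begins 54 mm behind the grasp point. The pads swing forward as they close: fully open they stand 13 mm farther back than shut.
Start: joints at [-0.108, 0.477, 0.022, 1.555, -0.011, 1.109, -0.083], TCP at [0.675, 0, 0.239] pointing down, gripper open.
Joint ranges: [-2.96, 2.96], [-0.34, 2.1], [-1.41, 1.46], [0.24, 2.44], [-1.37, 4.51], [0.17, 1.92], [-2.96, 2.96]. Speed limits (rad/s): [2.39, 2.39, 3.14, 3.14, 3.14, 3.14, 3.14].

### API

Orientations are given as a unit quaternion [w, x, y, z].
In Python, from cell import * gives the robot as it stands. The module is installed in compiled form; this text tells all that it offers.
- The arm moves only by the shell command python3 -m crank 'ROWS' [OPENING]. ROWS is a JSON object whose one key "targets" holds one flat list of numbers, 4 for each row, row after row: the shift along the tool's x, y, z in cm, then the turn about the tool's z in rad. A call has 1 to 12 rows; each row shifts and turns the commanded pose from where the row before left it, along the tool's axes as they then stand; what a row does not reach is not made up. A row lasts 1/12 s, in which the tool goes at most 41.7 mm and 7.16 degrees, less where a joint would pass 70% of its speed; a pose out of reach is approached as far as the arm can. A call with a gripper value outside its range is refused whole. OPENING is the opening, from 0 (shut) to 1 (fully open), set as the call begins (- or left out, the last holds). The fingers move at their own pace and stop on an object; the grip force is fixed at half the most. Time passes only in rows, so rows that do not move let the fingers close. It gives the time, the measured TCP pose, the force, the opening and the grip force at its end, in the units of the state.
- sense(): the state, without advancing time (a new reading comes with each control period).
- camera(name): name is "scene" or "side" or "wrist"; returns the picture (384x512x3 uint8, red, green, blue); there is no depth.
- camera_model(name): a dict with "K" (3x3 intrinsics, pixels), "rvec" (rotation vector, rad) and "tvec" (3), from world to camera coordinates, as OpenCV has them. Camera axes: x right, y down, z forward; pixel columns grow to the right and rows downward; lengths in m; the calibration is good to about 2 mm. A picture is of the moment at which its call begins: read the wrist's pose just before it. camera_model takes no time and is no camera call; for the wrist camera it gives the pose at the moment of the call.
- close_job(): hands the job in; it is judged then, once.
The state is a dict: "time_s": time; "joints": joint angles; "qvel": joint speeds; "joint_torque": joint torques, N m; "tool_pos": TCP position; "ee_rot": TCP orientation; "force": force on the tool from outside, world axes, zero at the start; "moment": the same for the moment, N m; "opening": opening from 0.0 (shut) to 1.0 (fully open); "grip_force": force on a finger pad.
Only numpy, scipy, OpenCV 4.12 (cv2) and the standard library are available. Lean on these libraries where they do the work, as an engineer would, in place of code of your own. Each camera call takes 0.05 s, during which the arm holds its last target. There are 200 camera calls.

## Working session

There is one attempt and no reset: what is moved stays moved. The work goes in short steps, Python scripts to look and compute and a shell command to move; the robot and the scene stay as the last step left them, time stands still between calls to the robot, and variables do not carry over. Pictures are saved under pics/ and viewed, at most 10 in all, crops included, and the job is handed in when it is done.

```bash
mkdir -p pics; python3 - <<'E'
from cell import *
import cv2,numpy as np
s=sense();print(s)
a=[camera(n) for n in("scene","side","wrist")]
for n,i in zip(("scene","side","wrist"),a):
    cv2.imwrite(f"pics/{n}0.png",i[...,::-1]);m=camera_model(n);print(n,np.array(m["K"]).tolist(),m["rvec"],m["tvec"])
cv2.imwrite("pics/both0.png",cv2.resize(np.vstack([np.hstack(a[:2]),np.hstack([a[2],a[2]*0])]),(800,600),interpolation=cv2.INTER_AREA)[...,::-1])
E
```

```text
{'time_s': 0.0, 'joints': array([-0.10809371,  0.47783614,  0.02235529,  1.55647624, -0.01150383,
        1.10929045, -0.08308561]), 'qvel': array([ 0.00097809, -0.00087305,  0.00175704,  0.00062161,  0.00043644,
        0.00071754,  0.0016991 ]), 'joint_torque': array([-5.45967814e-04, -5.96443820e+01,  1.60769675e+00, -2.81194621e+01,
        1.24063640e-02,  9.39900521e-03,  2.20753498e-05]), 'tool_pos': array([ 6.74410230e-01, -2.78974314e-05,  2.38291377e-01]), 'ee_rot': array([-6.11991599e-04,  7.07101549e-01,  7.07111387e-01, -7.14650584e-04]), 'force': array([ 0.03392207, -0.88241432, -0.06513312]), 'moment': array([-0.05064079,  0.05810981,  0.04760328]), 'grip_force': 0.0, 'opening': 1.0003665207287955}
scene [[490.9992631295971, 0.0, 251.2033530337422], [0.0, 490.9992631295971, 206.14462995405603], [0.0, 0.0, 1.0]] [ 2.38757167  0.78694018 -0.2663884 ] [-0.44011511 -0.25959761  1.65861789]
side [[447.59857752389087, 0.0, 257.7796150399109], [0.0, 447.59857752389087, 196.84682925970088], [0.0, 0.0, 1.0]] [ 1.99176152 -0.84670466  0.47420077] [-0.41315903  0.25755872  1.10731041]
wrist [[329.6379365181797, 0.0, 257.8596273844456], [0.0, 329.6379365181797, 190.28424401316337], [0.0, 0.0, 1.0]] [-2.86612873e+00  1.68838587e-04  2.70575706e-03] [-0.67475842 -0.03502088  0.37948788]
```

View pics/both0.png

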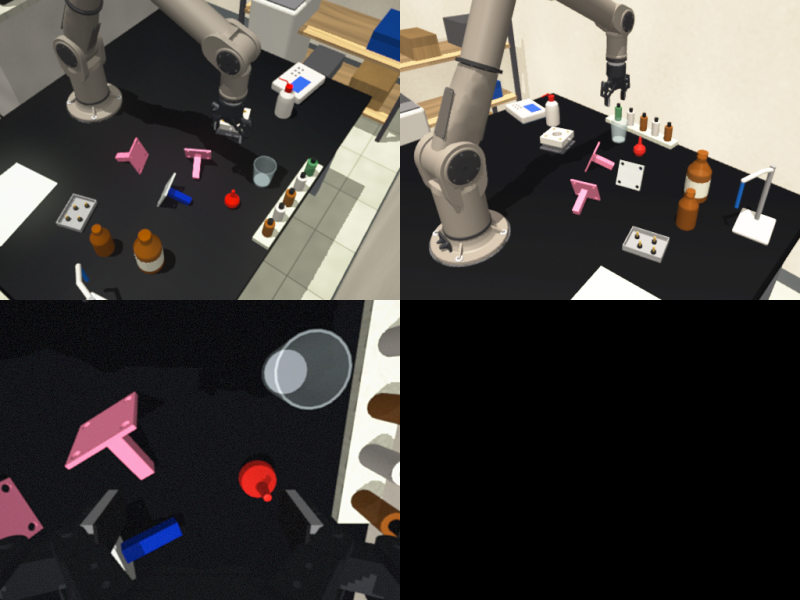

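Candidates (full-res px): the blue-handled cover is at scene (225,245), side (~295,225), wrist (190,690·); pink look-alikes are at scene (168,198) and (253,205). The blue-handled one is the cover by the description. The cell is the white block at side (202,177), hidden under the gripper in scene. I'll check with one close crop.

```bash
cat > h.py <<'E'
import cv2,numpy as np
from scipy.optimize import least_squares
def cam(m):
    return np.array(m["K"]),cv2.Rodrigues(np.array(m["rvec"]))[0],np.array(m["tvec"])
def proj(m,P):
    K,R,t=cam(m);p=(np.atleast_2d(P)@R.T+t)@K.T;return p[:,:2]/p[:,2:]
def tri(obs): # [(model,uv)]
    r=least_squares(lambda X:np.concatenate([proj(m,X)[0]-uv for m,uv in obs]),[.6,0,.05])
    return r.x,np.sqrt(np.mean(r.fun**2))
def plane(m,uv,z):
    K,R,t=cam(m);d=R.T@np.linalg.inv(K)@[*uv,1];c=-R.T@t;return c+d*(z-c[2])/d[2]
E
python3 - <<'E'
import cv2,numpy as np
f=lambda n,x,y,w,h:cv2.resize(cv2.imread(f"pics/{n}0.png")[y:y+h,x:x+w],(400,300),interpolation=cv2.INTER_CUBIC)
o=np.vstack([np.hstack([f("scene",185,205,80,60),f("scene",260,125,80,60)]),np.hstack([f("side",255,190,80,60),f("side",165,150,80,60)])])
cv2.imwrite("pics/crop1.png",o)
E
```

```text
(no output)
```

View pics/crop1.png

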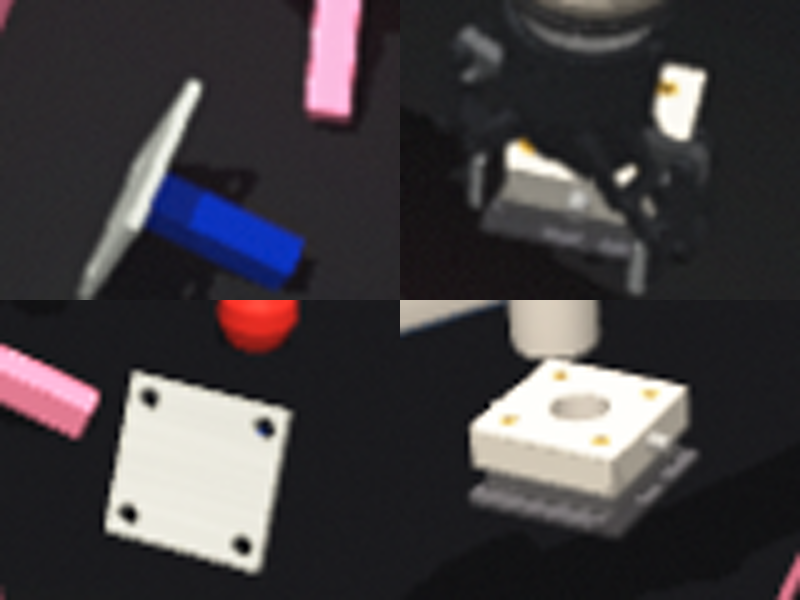

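```bash
python3 - <<'E'
from cell import *
from h import *
from scipy.spatial.transform import Rotation as Ro
S,D=camera_model("scene"),camera_model("side")
for m in(S,D):
    K,R,t=cam(m);print("cam",-R.T@t)
H=np.array([[36,36,0],[-36,36,0],[-36,-36,0],[36,-36,0]])/1000
def cp(p,X):
    R=Ro.from_euler('z',p[3])*Ro.from_matrix(np.array([[-np.sin(p[4]),0,np.cos(p[4])],[0,1,0],[-np.cos(p[4]),0,-np.sin(p[4])]]))
    return R.apply(X)+p[:3]
def res(p):
    a=proj(D,cp(p,H))-[[280.6,232.6],[284.8,209.4],[308,215.6],[303.4,239]]
    b=proj(S,cp(p,np.array([[0,0,.096],[-.048,.048,.003]])))-[[243.5,256.5],[224,221.4]]
    return np.r_[a.ravel(),b.ravel()]
r=least_squares(res,[.65,-.15,.047,0,.38]);p=r.x;print("cover",p,np.round(r.fun,1))
print("tip",cp(p,[0,0,.096]),"low edge",cp(p,[.048,0,0]),"top",cp(p,[-.048,0,0]))
c=np.array([[197,165],[215,168.8],[205,178],[186.6,174]])
def rc(p):
    q=Ro.from_euler('z',p[3]).apply(np.array([[36,-36,0],[-36,-36,0],[-36,36,0],[36,36,0]])[::1]/1000)+p[:3];return q
best=min((least_squares(lambda p:(proj(D,rc(p))-c).ravel(),[.6,.25,.06,y]) for y in np.arange(0,6.2,.7)),key=lambda r:r.cost)
print("cell side only",best.x,best.cost)
b2=least_squares(lambda p:(proj(D,rc([*p[:2],.06,p[2]]))-c).ravel(),best.x[[0,1,3]]);print("cell z=.06",b2.x,b2.cost);print(proj(S,rc([*b2.x[:2],.06,b2.x[2]])))
for n,uv in dict(beaker=(264,183),bulb=(232,206),wash=(286,115),asm=(104,252),abig=(150,268),pink1tip=(120,157),pink1p=(135,155),pink2tip=(200,176),pink2p=(198,150)).items(): print(n,plane(S,np.array(uv)*1.28,0).round(3))
E
```

```text
cam [ 1.07401371 -0.70775229  1.16519817]
cam [-0.29544443 -0.85391047  0.80419073]
cover [ 0.55429317 -0.18805053  0.04262073  0.34158091  0.37011189] [ 0.1  0.2 -0.1  0.2 -0.1 -0.3  0.2 -0.1  0.1  0.6 -0.  -0.6]
tip [ 0.63862199 -0.15807024  0.00789564] low edge [ 0.53793372 -0.19386659 -0.00212904] top [ 0.57065262 -0.18223448  0.0873705 ]
cell side only [0.55551796 0.23502709 0.05806871 1.93334263] 0.003501564591152678
cell z=.06 [0.55332566 0.23221985 1.9333394 ] 0.005291446152179764
[[310.89522066 141.52204251]
 [306.15441722 157.84735916]
 [283.17313425 153.18112247]
 [288.49695895 137.10662178]]
beaker [0.806 0.066 0.   ]
bulb [ 0.766 -0.084  0.   ]
wash [0.706 0.417 0.   ]
asm [ 0.527 -0.473  0.   ]
abig [ 0.682 -0.426  0.   ]
pink1tip [ 0.301 -0.159  0.   ]
pink1p [ 0.34  -0.117  0.   ]
pink2tip [ 0.6   -0.048  0.   ]
pink2p [0.521 0.047 0.   ]
```

```bash
python3 -m crank '{"targets":[-2.9,-1.25,0,0,-2.9,-1.25,0,0,-2.9,-1.25,0,0,-2.9,-1.25,0,0,-2.9,-1.25,0,0,-2.7,-1.25,0,0,0,0,0,0.12,0,0,0,0.12,0,0,0,0.12,0,0,0,0.12,0,0,0,0.12,0,0,0,0.12]}' 0.57
python3 -m crank '{"targets":[0,0,0,0.12,0,0,0,0.12,0,0,0,0.12,0,0,0,0.12,0,0,0,0.03,0,0,0,0,0,0,0,0,0,0,0,0]}'
python3 - <<'E'
from cell import *
import cv2,numpy as np
print(sense()["joints"])
a=[camera(n) for n in("scene","wrist")]
print({k:np.array(v).round(4).tolist() for k,v in camera_model("wrist").items()})
for n,i in zip(("scene","wrist"),a): cv2.imwrite(f"pics/{n}1.png",i[...,::-1])
c=cv2.resize(a[0][120:180,260:340],(400,300),interpolation=cv2.INTER_CUBIC)
cv2.imwrite("pics/v1.png",np.hstack([c,cv2.resize(a[1],(400,300),interpolation=cv2.INTER_AREA)])[...,::-1])
E
```

```text
time_s: 1.15
tool_pos: [0.5998, -0.1719, 0.239]
ee_rot: [-0.0, 0.912, 0.41, -0.0]
force: [-0.5, -0.3, 0.3]
opening: 0.568
grip_force: 0.0
time_s: 1.82
tool_pos: [0.5999, -0.1719, 0.2391]
ee_rot: [-0.0, 0.985, 0.17, -0.0]
force: [0.1, 0.0, -0.2]
opening: 0.571
grip_force: 0.0
[-0.05817536  0.40331845  0.31656862  1.7008037  -0.14053336  1.06012474
 -0.92505178]
{'K': [[329.6379, 0.0, 257.8596], [0.0, 329.6379, 190.2842], [0.0, 0.0, 1.0]], 'rvec': [-2.375, 1.6768, 0.234], 'tvec': [-0.3626, 0.4536, 0.5178]}
```

View pics/v1.png

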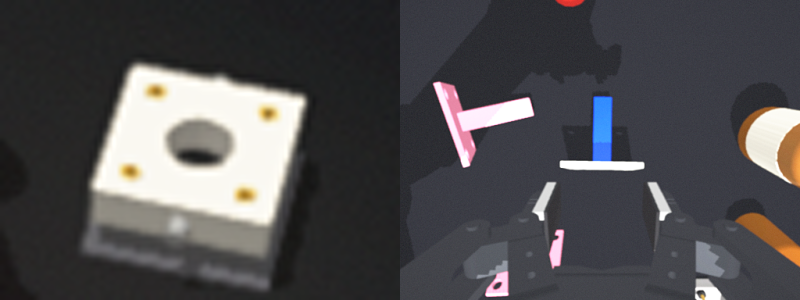

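The wrist view shows the handle centred between the fingers at (602,97–160) with the plate edge-on at v=165. The scene crop shows all four cell bores.

```bash
python3 - <<'E'
from cell import *
from h import *
S,D,W=[camera_model(n) for n in("scene","side","wrist")]
s=np.array([[313.6,142.8],[309,158.8],[286,154.2],[291.2,138.2]])
d=np.array([[197,165],[215,168.8],[205,178],[186.6,174]])
# match by cyclic shift / order
for k in range(4):
    r=[tri([(S,s[i]),(D,np.roll(d,-k,0)[i])]) for i in range(4)]
    if max(e for _,e in r)<2:
        P=np.array([x for x,_ in r]);print(k,P.round(4).tolist(),[round(e,2) for _,e in r],P.mean(0))
        for i in range(4):
            v=P[(i+1)%4]-P[i];print(np.hypot(*v[:2]),np.degrees(np.arctan2(v[1],v[0]))%90)
cs,sn=np.cos(.342),np.sin(.342);f=.37
c=np.array([.5543,-.188,.0445]);z=np.array([cs*np.cos(f),sn*np.cos(f),-np.sin(f)]);x=np.array([-cs*np.sin(f),-sn*np.sin(f),-np.cos(f)])
q=proj(W,np.array([c+z*.096-x*.012,c-x*.048]));q[:,0]=q[:,0]*400/512+400;q[:,1]*=300/384;print("wrist tip-top, plate-top",q)
E
```

```text
0 [[0.5806, 0.2858, 0.0537], [0.6062, 0.2184, 0.0543], [0.5386, 0.1929, 0.0542], [0.513, 0.2603, 0.054]] [np.float64(0.24), np.float64(0.11), np.float64(0.17), np.float64(0.17)] [0.55961086 0.2393863  0.0540496 ]
0.07207710943193184 20.77523844064271
0.07223031653686074 20.6709898837874
0.07212278316506954 20.856678609760024
0.07233292881788743 20.635016689496073
wrist tip-top, plate-top [[601.41525809  94.46821798]
 [601.41970244 165.14222472]]
```

```bash
python3 -m crank '{"targets":[0,0,3,0,0,0,3,0,0,0,3,0,0,0,3,0,0,0,2.5,0,0,0,2,0,0,0,0,0,0,0,0,0]}'
python3 -m crank '{"targets":[-0.4,0,0,0,-0.4,0,0,0,-0.4,0,0,0,-0.4,0,0,0,-0.4,0,0,0,-0.4,0,0,0,-0.4,0,0,0,-0.4,0,0,0,-0.4,0,0,0,-0.4,0,0,0]}'
python3 - <<'E'
from cell import *
import cv2,numpy as np
a=[camera(n) for n in("scene","side")]
f=lambda i,x,y:cv2.resize(i[y:y+90,x:x+120],(400,300),interpolation=cv2.INTER_CUBIC)
cv2.imwrite("pics/v2.png",np.hstack([f(a[0],165,185),f(a[1],235,170)])[...,::-1])
E
```

```text
time_s: 2.58
tool_pos: [0.5994, -0.172, 0.0737]
ee_rot: [-0.0, 0.986, 0.17, -0.001]
force: [0.0, -0.2, 0.8]
opening: 0.569
grip_force: 0.0
time_s: 3.42
tool_pos: [0.5618, -0.1855, 0.0742]
ee_rot: [-0.0, 0.986, 0.17, -0.0]
force: [0.2, -0.0, -0.4]
opening: 0.571
grip_force: 0.1
```

View pics/v2.png

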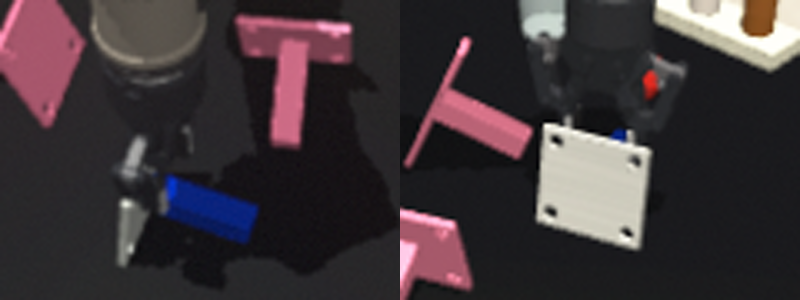

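The fingers are pushing at the plate's top (scene crop (130,170)). The plate looks steeper and the handle is rising, so I'll go on.

```bash
python3 -m crank '{"targets":[-0.4,0,0,0,-0.4,0,0,0,-0.4,0,0,0,-0.4,0,0,0,-0.4,0,0,0,-0.4,0,0,0,-0.4,0,0,0,-0.4,0,0,0,-0.4,0,0,0,-0.4,0,0,0,0,0,0,0,0,0,0,0]}'
python3 - <<'E'
from cell import *
import cv2,numpy as np
a=[camera(n) for n in("scene","side")]
f=lambda i,x,y:cv2.resize(i[y:y+90,x:x+120],(400,300),interpolation=cv2.INTER_CUBIC)
cv2.imwrite("pics/v3.png",np.hstack([f(a[0],155,185),f(a[1],235,170)])[...,::-1])
E
```

```text
time_s: 4.52
tool_pos: [0.5244, -0.1988, 0.0743]
ee_rot: [-0.0, 0.986, 0.169, 0.0]
force: [1.4, 0.3, 0.8]
opening: 0.567
grip_force: 0.0
```

View pics/v3.png

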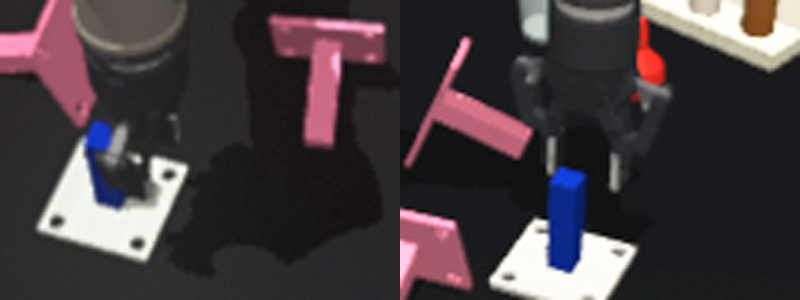

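The cover stands upright on its plate at side crop (565,265), clear of the fingers. I'll back off upward and look from above.

```bash
python3 -m crank '{"targets":[0,0,-2,0,0,0,-3,0,0,0,-3.5,0,0,0,-3.5,0,0,0,-3,0,-2,0,-1,0,-3,0,0,0,-2,0,0,0,0,0,0,0,0,0,0,0]}' 1
python3 - <<'E'
from cell import *
import cv2,numpy as np,pickle
m=camera_model("wrist");a=[camera(n) for n in("wrist","scene","side")]
pickle.dump(m,open("w2.pkl","wb"))
for n,i in zip(("wrist","scene","side"),a): cv2.imwrite(f"pics/{n}2.png",i[...,::-1])
f=lambda i,x,y:cv2.resize(i[y:y+60,x:x+80],(400,300),interpolation=cv2.INTER_CUBIC)
cv2.imwrite("pics/v4.png",np.vstack([np.hstack([f(a[1],155,215),f(a[2],250,225)]),np.hstack([cv2.resize(a[0],(400,300),interpolation=cv2.INTER_AREA),a[0][84:384,56:456]])])[...,::-1])
E
```

```text
time_s: 5.45
tool_pos: [0.4581, -0.2225, 0.2347]
ee_rot: [-0.0, 0.986, 0.169, 0.0]
force: [0.9, -0.4, -0.3]
opening: 1.0
grip_force: 0.0
```

View pics/v4.png

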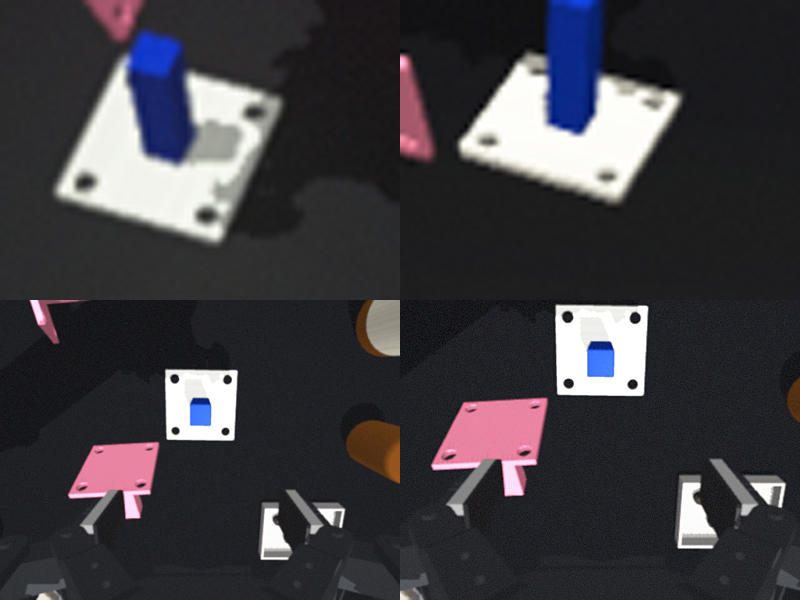

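The wrist view shows the cover face-on: holes at wrist px (224,101), (291,102), (288,168), (224,168), handle top at about (256,146). It is squared to the image.

```bash
python3 - <<'E'
from h import *
import pickle
m=pickle.load(open("w2.pkl","rb"));i=cv2.imread("pics/wrist2.png");g=cv2.cvtColor(i,6).astype(float)
H=[]
for u,v in[(224,101),(291,102),(288,168),(224,168)]:
    w=g[v-8:v+9,u-8:u+9];k=np.clip(np.median(w)-30-w,0,120)
    n,l,st,ce=cv2.connectedComponentsWithStats((k>40).astype(np.uint8));c=l[8,8] or 1+np.argmax(st[1:,4])
    k=k*(l==c);yy,xx=np.mgrid[-8:9,-8:9];H.append([u+(k*xx).sum()/k.sum(),v+(k*yy).sum()/k.sum()])
H=np.array(H);print(H.round(1).tolist())
from scipy.spatial.transform import Rotation as Ro
L=np.array([[36,36,0],[36,-36,0],[-36,-36,0],[-36,36,0]])/1000
for fz in(.004,None):
    r=least_squares(lambda p:(proj(m,Ro.from_euler('z',p[2]).apply(L)+[p[0],p[1],fz if fz else p[3]])-H).ravel(),[.49,-.21,.34,.004]);print(fz,r.x,np.degrees(r.x[2]),r.fun.round(2))
b=(i[...,0]>130)&(i[...,2]<90);n,l,st,ce=cv2.connectedComponentsWithStats(b.astype(np.uint8))
print([ (s.tolist(),c.round(1)) for s,c in zip(st,ce) if s[4]>50][1:])
x=r.x;R=Ro.from_euler('z',x[2])
print("pred handle top",proj(m,R.apply(np.array([[12,12,96],[12,-12,96],[-12,-12,96],[-12,12,96]])/1000)+[x[0],x[1],0]).round(1).tolist())
E
```

```text
[[223.1, 100.4], [290.7, 101.6], [288.2, 168.0], [224.3, 167.1]]
0.004 [ 0.48537294 -0.21114856  0.32519879  0.004     ] 18.63251844265685 [ 0.23  0.34 -0.14  0.17 -0.15 -0.31  0.06 -0.28]
None [ 0.48559036 -0.21108289  0.32519859  0.00634524] 18.63250655118771 [ 0.01  0.14  0.08 -0.02  0.04 -0.08 -0.14 -0.05]
[([244, 132, 26, 29, 715], array([256.4, 145.9]))]
pred handle top [[241.7, 132.3], [270.9, 132.7], [270.2, 161.5], [241.7, 161.1]]
```

```bash
python3 -m crank '{"targets":[1.8,-3.3,0,0,1.8,-3.3,0,0,1.8,-3.3,0,0,1.8,-3.3,0,0,1.8,-3.3,0,0,1.8,-3.3,0,0,1.8,-3.3,0,0,1.8,-3.3,0,0,1.8,-3.3,0,0,1.8,-3.3,0,0,1.8,-3.3,0,0,1.8,-3.3,0,0]}'
python3 -m crank '{"targets":[0,0,0,0,0,0,0,0,0,0,0,0]}'
cat > pc.py <<'E'
from cell import *
from h import *
from scipy.spatial.transform import Rotation as Ro
import pickle,sys
t=sys.argv[1];m=camera_model("wrist");s=sense();i=camera("wrist");cv2.imwrite(f"pics/wrist{t}.png",i[...,::-1]);pickle.dump(m,open(f"w{t}.pkl","wb"))
q=s["ee_rot"];print(s["tool_pos"],"toolx deg",np.degrees(2*np.arctan2(q[2],q[1])))
L=np.array([[36,36,0],[36,-36,0],[-36,-36,0],[-36,36,0]])/1000
T=lambda x,y,a,z:Ro.from_euler('z',a).apply(L)+[x,y,z]
G=proj(m,T(.558,.237,.3618,.06));print("guess",G.round(0).tolist())
hsv=cv2.cvtColor(i,cv2.COLOR_RGB2HSV);b=((hsv[...,1]>80)&(hsv[...,0]<35)&(hsv[...,0]>8)).astype(np.uint8)
n,l,st,ce=cv2.connectedComponentsWithStats(b)
H=[]
for u in G:
    k=[(np.hypot(*(ce[j]-u)),j) for j in range(1,n) if 15<st[j,4]<900];d,j=min(k)
    w=(np.arange(512)[None]-ce[j][0])**2+(np.arange(384)[:,None]-ce[j][1])**2<12**2
    # moments of filled bush hull
    y,x=np.nonzero((l==j)&w);hull=cv2.convexHull(np.c_[x,y].astype(np.float32));M=cv2.moments(hull);H.append([M["m10"]/M["m00"],M["m01"]/M["m00"]]);print(d.round(1),st[j].tolist())
H=np.array(H);print(H.round(1).tolist())
for fz in(.06,None):
    r=least_squares(lambda p:(proj(m,T(*p[:3],fz if fz else p[3]))-H).ravel(),[.558,.237,.36,.06]);print(fz,r.x.round(4),np.degrees(r.x[2]),r.fun.round(2))
E
python3 pc.py 3
```

```text
time_s: 6.6
tool_pos: [0.53, 0.2264, 0.234]
ee_rot: [-0.0, 0.985, 0.17, -0.0]
force: [0.4, 0.7, 0.9]
opening: 0.998
grip_force: 0.0
time_s: 6.85
tool_pos: [0.5299, 0.2235, 0.2336]
ee_rot: [0.0, 0.985, 0.17, -0.0]
force: [1.1, -0.7, -0.1]
opening: 0.999
grip_force: 0.0
[0.52985318 0.22348113 0.23364429] toolx deg 19.581616675538694
guess [[214.0, 101.0], [293.0, 99.0], [293.0, 177.0], [218.0, 178.0]]
0.8 [206, 93, 15, 16, 172]
0.8 [286, 92, 15, 15, 171]
0.5 [287, 171, 12, 12, 103]
0.6 [211, 172, 14, 14, 144]
[[212.9, 100.7], [292.7, 98.9], [292.3, 176.6], [217.4, 178.4]]
0.06 [0.5578 0.2375 0.3642 0.06  ] 20.86553671173381 [ 0.06  0.12 -0.03 -0.01 -0.09 -0.02  0.06 -0.12]
None [0.5578 0.2375 0.3642 0.0605] 20.86554220400718 [-0.01  0.07  0.03 -0.06 -0.03  0.04  0.   -0.05]
```

```bash
python3 -m crank '{"targets":[-1.56,3.29,0,0,-1.56,3.29,0,0,-1.56,3.29,0,0,-1.56,3.29,0,0,-1.56,3.29,0,0,-1.56,3.29,0,0,-1.56,3.29,0,0,-1.56,3.29,0,0,-1.56,3.29,0,0,-1.56,3.29,0,0,-1.56,3.29,0,0,-1.56,3.29,0,0.0166]}'
python3 -m crank '{"targets":[0,0,0,0,0,0,0,0,0,0,0,0]}'
```

```text
time_s: 7.9
tool_pos: [0.4838, -0.2145, 0.2346]
ee_rot: [0.0, 0.987, 0.16, 0.0]
force: [1.3, 0.1, 0.8]
opening: 0.99
grip_force: 0.0
time_s: 8.15
tool_pos: [0.4847, -0.2118, 0.2343]
ee_rot: [-0.0, 0.987, 0.16, -0.0]
force: [0.6, 0.7, -0.5]
opening: 1.002
grip_force: 0.0
```

```bash
python3 -m crank '{"targets":[0.1,0,3,0,0,0,3,0,0,0,3,0,0,0,3,0,0,0,2.5,0,0,0,1.7,0,0,0,1,0,0,0,0,0,0,0,0,0]}'
python3 -m crank '{"targets":[0,0,0,0,0,0,0,0,0,0,0,0,0,0,0,0,0,0,0,0,0,0,0,0,0,0,0,0,0,0,0,0]}' 0
python3 -m crank '{"targets":[0,0,-1,0,0,0,-2,0,0,0,-3,0,0,0,-3,0,0,0,-3,0,0,0,-1,0,0,0,0,0,0,0,0,0]}'
python3 - <<'E'
from cell import *
import cv2,numpy as np
a=[camera(n) for n in("scene","side","wrist")]
f=lambda i,x,y:cv2.resize(i[y:y+90,x:x+120],(400,300),interpolation=cv2.INTER_CUBIC)
cv2.imwrite("pics/v5.png",np.vstack([np.hstack([f(a[0],150,165),f(a[1],240,165)]),np.hstack([cv2.resize(a[2],(400,300)),np.zeros((300,400,3),np.uint8)])])[...,::-1])
E
```

```text
time_s: 8.9
tool_pos: [0.4866, -0.2105, 0.0625]
ee_rot: [-0.0, 0.987, 0.162, -0.0]
force: [-0.4, 0.0, 1.0]
opening: 1.002
grip_force: 0.0
time_s: 9.57
tool_pos: [0.4867, -0.2111, 0.0629]
ee_rot: [0.0, 0.987, 0.161, 0.0]
force: [-1.7, 1.4, 4.8]
opening: 0.273
grip_force: 59.7
time_s: 10.23
tool_pos: [0.486, -0.2108, 0.1919]
ee_rot: [-0.0, 0.987, 0.161, 0.0]
force: [-0.0, 1.0, -3.7]
opening: 0.275
grip_force: 59.3
```

View pics/v5.png

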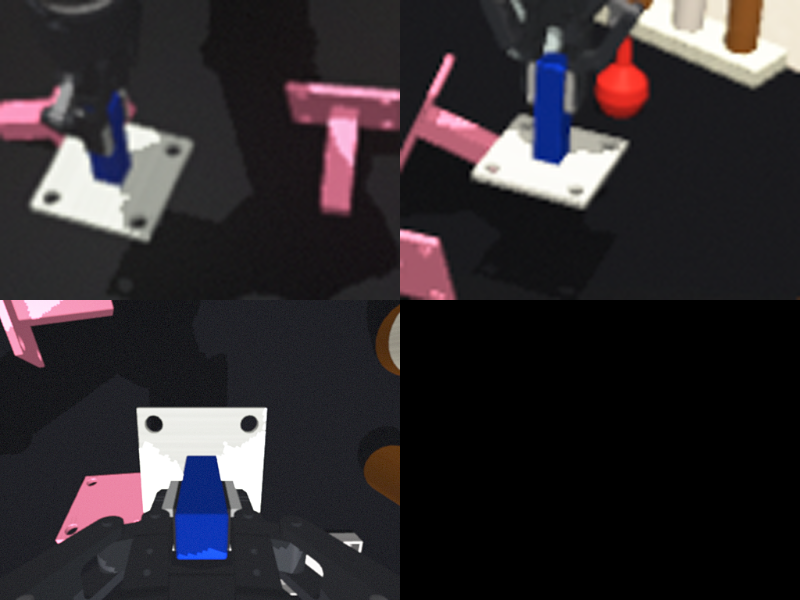

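Held level at 129 mm up: the plate is flat in both views and the front holes show at wrist (154,424) and (249,424). Now I'll carry it over.

```bash
python3 -m crank '{"targets":[0.5,-1,0,0,1.06,-2.01,0,0,1.06,-2.01,0,0,1.06,-2.01,0,0,1.06,-2.01,0,0,1.06,-2.01,0,0,1.06,-2.01,0,0,1.06,-2.01,0,0,1.06,-2.01,0,0,1.06,-2.01,0,0,1.06,-2.01,0,0,1.06,-2.01,0,0]}'
python3 -m crank '{"targets":[1.06,-2.01,0,0,1.06,-2.01,0,0,1.06,-2.01,0,0,1.06,-2.01,0,0,1.06,-2.01,0,0,1.06,-2.01,0,0,1.06,-2.01,0,0,1.06,-2.01,0,0,0.53,-1,0,-0.04,0,0,0,0,0,0,0,0,0,0,0,0]}'
cat > pw.py <<'E'
from cell import *
from h import *
import sys,pickle
m=camera_model("wrist");s=sense();i=camera("wrist");cv2.imwrite(f"pics/wrist{sys.argv[1]}.png",i[...,::-1])
q=s["ee_rot"];a=2*np.arctan2(q[2],q[1]);p=s["tool_pos"];print(p,np.degrees(a),"grip",s["grip_force"])
# front holes: dark spots inside bright plate
g=cv2.cvtColor(i,7).astype(float);z=p[2]-.0629+.006;c,sn=np.cos(a),np.sin(a)
W=[]
for l in(.036,-.036):
    X=np.array([p[0]+c*.035-sn*l,p[1]+sn*.035+c*l,z]);u=proj(m,X)[0].round().astype(int)
    w=g[u[1]-16:u[1]+17,u[0]-16:u[0]+17];_,b=cv2.threshold(w.astype(np.uint8),0,1,cv2.THRESH_BINARY_INV|cv2.THRESH_OTSU)
    n,lb,st,ce=cv2.connectedComponentsWithStats(b);k=min(range(1,n),key=lambda j:np.hypot(*(ce[j]-16)));e=u-16+ce[k];P=plane(m,e,z);W.append(P);print(e.round(1),st[k].tolist(),P.round(4))
d=W[0]-W[1];yaw=np.arctan2(-d[0],d[1]);mid=(W[0]+W[1])/2;ctr=mid[:2]-.036*np.array([np.cos(yaw),np.sin(yaw)])
print("spacing",np.hypot(*d[:2]),"cover yaw",np.degrees(yaw),"centre",ctr)
e=np.array([.5578,.2375])-ctr;print("move in tool x,y mm",1000*(e@[c,sn]),1000*(e@[sn,-c]),"turn",-(.3642-yaw))
E
python3 pw.py 5
```

```text
time_s: 11.38
tool_pos: [0.5272, 0.0487, 0.1912]
ee_rot: [-0.0, 0.987, 0.162, -0.001]
force: [0.1, -1.7, -3.1]
opening: 0.276
grip_force: 59.2
time_s: 12.38
tool_pos: [0.5587, 0.2354, 0.1917]
ee_rot: [0.001, 0.984, 0.18, -0.001]
force: [-1.3, -0.3, -3.0]
opening: 0.272
grip_force: 59.3
[0.55871536 0.23544572 0.1917209 ] 20.77041725641079 grip 59.3109405040741
[190.3 163.5] [4, 10, 19, 19, 70] [0.5743 0.2841 0.1348]
[326.1 158.3] [20, 7, 8, 20, 104] [0.6056 0.2103 0.1348]
spacing 0.08012415100407828 cover yaw 22.958410806922792 centre [0.55679305 0.23313845]
move in tool x,y mm 2.4882149202146175 -3.7210027327772437 turn 0.03649985960625085
```

```bash
python3 - <<'E'
from cell import *
import cv2,numpy as np
a=[camera(n) for n in("scene","side")];w=cv2.imread("pics/wrist5.png")[...,::-1]
f=lambda i,x,y:cv2.resize(i[y:y+75,x:x+100],(400,300),interpolation=cv2.INTER_CUBIC)
cv2.imwrite("pics/v6.png",np.vstack([np.hstack([f(a[0],255,90),f(a[1],155,120)]),cv2.resize(w[110:260,60:460],(800,300),interpolation=cv2.INTER_CUBIC)])[...,::-1])
E
```

```text
(no output)
```

View pics/v6.png

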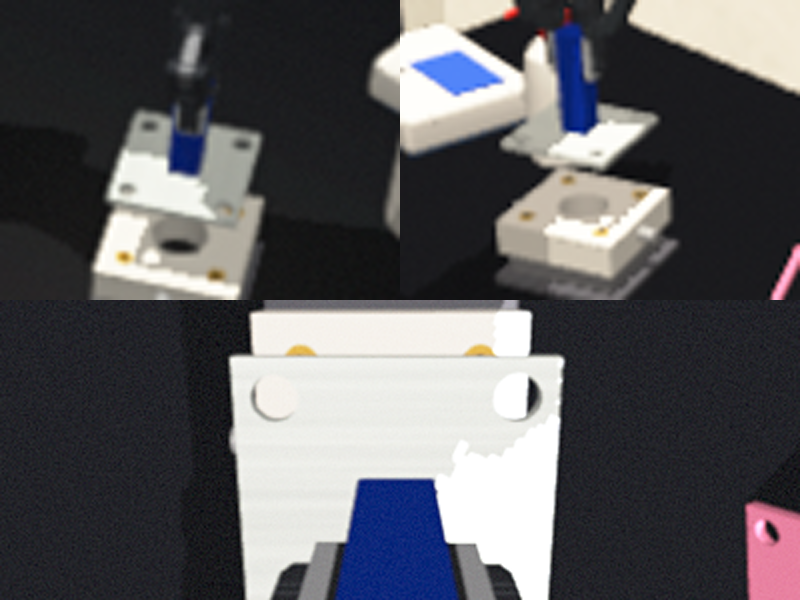

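Held cover is level above the cell. Its front holes are at wrist px (197.5,158) and (318.5,158), and its front edge corners at (175,138.5) and (341.5,138.5).

```bash
python3 - <<'E'
from cell import *
from h import *
from scipy.spatial.transform import Rotation as Ro
m=camera_model("wrist");s=sense();p=s["tool_pos"];q=s["ee_rot"];a=2*np.arctan2(q[2],q[1]);print(p,np.degrees(a),s["force"])
z=p[2]-.0629+.006
L=np.array([[36,36,0],[36,-36,0],[48,48,0],[48,-48,0]])/1000
o=np.array([[197.5,158],[318.5,158],[175,138.5],[341.5,138.5]])
for n in(2,4):
    for free in(0,1):
        r=least_squares(lambda v:(proj(m,Ro.from_euler('z',v[2]).apply(L[:n])+[v[0],v[1],v[3] if free else z])-o[:n]).ravel(),[*p[:2],a,z])
        c=r.x;d=c[:2]-p[:2];print(n,free,c.round(4),np.degrees(c[2]).round(2),"offset in tool mm",1000*d@[np.cos(a),np.sin(a)],1000*d@[np.sin(a),-np.cos(a)],r.fun.round(1))
E
```

```text
[0.55909724 0.23559456 0.19231512] 20.731024590326715 [ 0.2235251  -0.20315553 -2.73259499]
2 0 [0.5583 0.2353 0.3615 0.1354] 20.71 offset in tool mm -0.8662792633408941 0.03431244378117404 [-0.7  0.   0.7  0. ]
2 1 [0.558  0.2351 0.3615 0.1333] 20.71 offset in tool mm -1.236818843878396 0.035093304084368726 [-0.  0.  0.  0.]
4 0 [0.5581 0.2351 0.3613 0.1354] 20.7 offset in tool mm -1.1498299087450614 0.09890684071901201 [-0.5  0.5  0.8  0.5  0.2 -0.5 -0.4 -0.5]
4 1 [0.558  0.2351 0.3613 0.135 ] 20.7 offset in tool mm -1.2085651490161764 0.0992270652834773 [-0.4  0.5  0.6  0.5  0.4 -0.5 -0.6 -0.5]
```

```bash
python3 -m crank '{"targets":[0.07,-0.23,0,-0.003,0,0,1,0,0,0,1,0,0,0,1,0,0,0,1,0,0,0,0.6,0,0,0,0.3,0,0,0,0,0,0,0,0,0,0,0,0,0,0,0,0,0]}'
python3 - <<'E'
from cell import *
import cv2,numpy as np
s=sense();q=s["ee_rot"];print(s["tool_pos"],np.degrees(2*np.arctan2(q[2],q[1])),s["force"],s["grip_force"])
p=s["tool_pos"][:2]-.00115*np.array([.934,.357]);print("cover err mm",(p-[.5578,.2375])*1000)
a=[camera(n) for n in("scene","side","wrist")]
f=lambda i,x,y:cv2.resize(i[y:y+75,x:x+100],(400,300),interpolation=cv2.INTER_CUBIC)
cv2.imwrite("pics/v7.png",np.vstack([np.hstack([f(a[0],255,100),f(a[1],155,120)]),cv2.resize(a[2][110:260,60:460],(800,300),interpolation=cv2.INTER_CUBIC)])[...,::-1])
E
```

```text
time_s: 13.45
tool_pos: [0.5592, 0.24, 0.1439]
ee_rot: [-0.0, 0.983, 0.183, 0.001]
force: [-0.7, -0.8, -2.7]
opening: 0.272
grip_force: 59.4
[0.55923473 0.23995141 0.14390279] 21.036052836341998 [-0.72643836 -0.84355976 -2.65552042] 59.35875177383423
cover err mm [0.36062918 2.04086377]
```

View pics/v7.png

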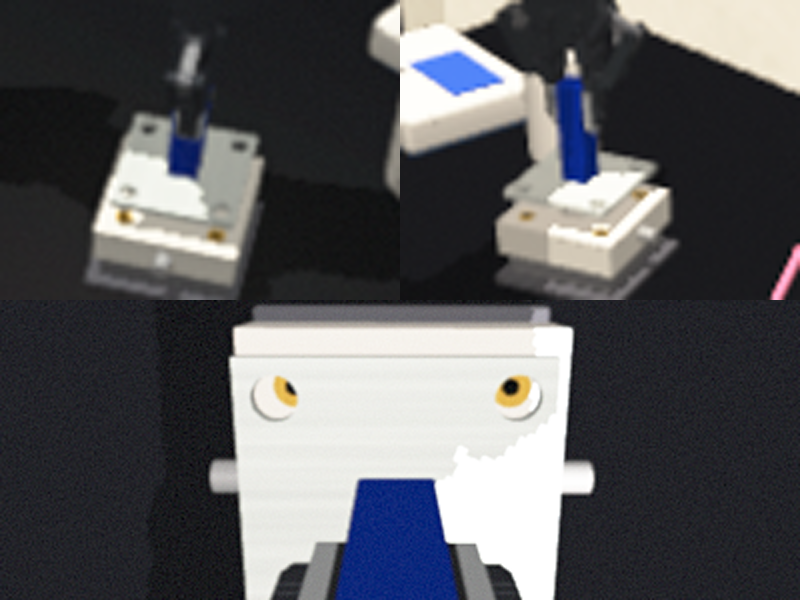

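The wrist view shows the bores in their holes but off to the right by about 1.6 mm. The pose reading agrees (1 mm in x, 1.8 mm in y), so I'll correct that and let it settle.

```bash
python3 -m crank '{"targets":[-0.1,0.17,0,0.002,0,0,0,0,0,0,0,0,0,0,0,0,0,0,0,0,0,0,0,0,0,0,0,0,0,0,0,0,0,0,0,0,0,0,0,0]}'
python3 - <<'E'
from cell import *
import cv2,numpy as np
P=[];A=[]
for k in range(8):
    s=sense();q=s["ee_rot"];P.append(s["tool_pos"]);A.append(np.degrees(2*np.arctan2(q[2],q[1])));i=camera("wrist")
P=np.array(P);print(P.mean(0),P.std(0),np.mean(A));p=P.mean(0)[:2]-.00115*np.array([.934,.357]);e=(p-[.5578,.2375])*1000;print("err",e,"tool",e@[.934,.357],e@[.357,-.934])
cv2.imwrite("pics/v8.png",cv2.resize(i[110:260,60:460],(800,300),interpolation=cv2.INTER_CUBIC)[...,::-1])
E
```

```text
time_s: 14.43
tool_pos: [0.5585, 0.2378, 0.1433]
ee_rot: [0.0, 0.983, 0.182, -0.0]
force: [0.0, 0.3, -2.5]
opening: 0.273
grip_force: 59.4
[0.55851042 0.23780439 0.14331157] [1.58293744e-05 1.66846899e-05 1.96884301e-05] 20.922408268347155
err [-0.36367785 -0.10615569] tool -0.37757268878104777 -0.030683577532099438
```

View pics/v8.png

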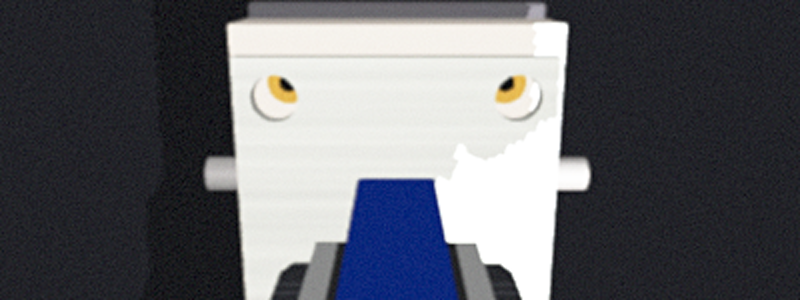

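```bash
python3 - <<'E'
from cell import *
from h import *
m=camera_model("wrist");s=sense();z=s["tool_pos"][2]-.0569
h=np.array([.934,.357])
for l,(hu,hv),(bu,bv) in(("L",(275,97),(285,85)),("R",(517,97),(511,85))):
    A=plane(m,(60+hu/2,110+hv/2),z);B=plane(m,(60+bu/2,110+bv/2),.06);d=(A-B)[:2]*1000;print(l,A,B,"hole-bore tool x,y mm",d@h,d@[.357,-.934])
E
```

```text
L [0.578379   0.28353859 0.08640498] [0.5771807  0.28455217 0.06      ] hole-bore tool x,y mm 0.7573711550097584 1.3744774044308599
R [0.60380193 0.21698928 0.08640498] [0.60405496 0.21420116 0.06      ] hole-bore tool x,y mm 0.7590262945541261 -2.6944431991340148
```

```bash
python3 -c "
from cell import *
print(close_job())"
```

```text
the job is handed in; nothing more can be done
None
```

The job is handed in, with no verdict returned: the cover was stood upright on the bench and let go, and is now held still and level about 20 mm above the cell. By my measurements its centre is within about 1 mm of the cell's and its sides are square to within 0.1°.

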